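# Lid the dried weighing tins and put them away in the desiccator drawer

## Task

Put the dried weighing tins away in the desiccator: pull its upper drawer right out to the stop, stand every tin upright on the drawer's floor with a lid fitted squarely on it, then push the drawer fully home. Any lid fits any tin and spare lids may stay on the mat; do not knock over or shift the flask and the wash bottle.

Things in the scene. Friction and masses are not known exactly. Their poses are not given: they have to be found in the camera images.
- drawer (a joint): Upper, deeper drawer of the white desiccator; blue front 300 wide x 102 mm high. 0 = fully home, grows as it is pulled out, stop at 0.210 m. Starts shut or up to 15 mm ajar. About 1.5 N of drag plus light damping (4 N per m/s), no spring, no latch; stays where it is left. The low blue front beneath it is the desiccant drawer, not used.
- drawer_handle (a point): Middle of the upper drawer's bar handle (steel, level, 11 mm diameter, 130 mm long, 35 mm out from the drawer's front face, posts 55 mm either side), 38 mm below the cabinet's top, 152 mm above the bench. Frame: -x is the way the drawer pulls out, y along the bar, z up; moves with the drawer. In it the drawer's inner floor: z -0.069, x 0.056 to 0.341, y +-0.129.
- cabinet_edge (a point): Middle of the top front edge of the white steel cabinet, fixed (330 deep x 300 wide x 190 mm high); axes as the handle's. Upper drawer: side walls rise 39 mm and the blue front 94 mm above its inner floor. At the stop 200 mm of the floor (behind the front) is clear of the cabinet; inside there is 95 mm of height above the floor.
- mat: Grey bench mat, 220 x 440 x 3 mm, fixed; origin at the centre of its underside, long side along its y. Tins and lids stand on it in mixed order, in two rows of four places about 100 mm apart.
- tin0_mid (a point): Open aluminium weighing tin: straight round pot, 60 mm diameter, 48 mm high, inside diameter 55 mm, about 90 g. The point is its centre, half-way up (24 mm above its underside); z is its axis, up. Two to four tins are present (absent: None).
- tin1_mid (a point): Another such tin, as tin0 (absent: None).
- tin2_mid (a point): Another such tin, as tin0 (absent: None).
- tin3_mid (a point): Another such tin, as tin0 (absent: None).
- lid0_mid (a point): Aluminium lid; any lid fits any tin. Disc 57 mm diameter x 3 mm (a little smaller than a tin), under it a plug 50 mm diameter x 7 mm, bevelled; on top a black knob 18 mm diameter x 22 mm; 32 mm high, 45 g, standing plug down. The point is half-way up its axis: 16 mm above the plug's underside, 6 mm above the disc's top face. z is its axis, up. Seated on a tin it is 33 mm above the tin's point. All four lids are always there.
- lid1_mid (a point): Another such lid, as lid0.
- lid2_mid (a point): Another such lid, as lid0.
- lid3_mid (a point): Another such lid, as lid0.
- flask: Bystander: stoppered conical glass flask, 86 mm diameter, 155 mm high, loose, beyond the mat; origin at the centre of its underside.
- wash_bottle: Bystander: white wash bottle, 66 mm diameter, 190 mm high with its spout, loose, beyond the mat; origin at the centre of its underside.

How it is judged (in metres and radians):
On the way, in this order (a step that is already met when the one before it is completed fails the run):
1. the upper drawer is pulled out to its stop (within 5 mm) (value of joint drawer above 0.205 m), for 0.2 s.
2. with the drawer still out, every tin stands upright on its floor with a lid seated on it (value of joint drawer above 0.1 m and x of tin0_mid in the frame of drawer_handle between 0.056 and 0.341 m and y of tin0_mid in the frame of drawer_handle between -0.13 and 0.13 m and z of tin0_mid in the frame of drawer_handle between -0.05 and -0.04 m and angle between each of tin0_mid, tin1_mid, tin2_mid, tin3_mid's own z axis and vertical below 0.08 rad and ((horizontal distance between lid0_mid and tin0_mid below 0.005 m and z of lid0_mid in the frame of tin0_mid between 0.031 and 0.0355 m) or (horizontal distance between lid1_mid and tin0_mid below 0.005 m and z of lid1_mid in the frame of tin0_mid between 0.031 and 0.0355 m) or (horizontal distance between lid2_mid and tin0_mid below 0.005 m and z of lid2_mid in the frame of tin0_mid between 0.031 and 0.0355 m) or (horizontal distance between lid3_mid and tin0_mid below 0.005 m and z of lid3_mid in the frame of tin0_mid between 0.031 and 0.0355 m)) and linear speed of each of tin0, tin1, tin2, tin3 below 0.03 m/s and x of tin1_mid in the frame of drawer_handle between 0.056 and 0.341 m and y of tin1_mid in the frame of drawer_handle between -0.13 and 0.13 m and z of tin1_mid in the frame of drawer_handle between -0.05 and -0.04 m and ((horizontal distance between lid0_mid and tin1_mid below 0.005 m and z of lid0_mid in the frame of tin1_mid between 0.031 and 0.0355 m) or (horizontal distance between lid1_mid and tin1_mid below 0.005 m and z of lid1_mid in the frame of tin1_mid between 0.031 and 0.0355 m) or (horizontal distance between lid2_mid and tin1_mid below 0.005 m and z of lid2_mid in the frame of tin1_mid between 0.031 and 0.0355 m) or (horizontal distance between lid3_mid and tin1_mid below 0.005 m and z of lid3_mid in the frame of tin1_mid between 0.031 and 0.0355 m)) and x of tin2_mid in the frame of drawer_handle between 0.056 and 0.341 m and y of tin2_mid in the frame of drawer_handle between -0.13 and 0.13 m and z of tin2_mid in the frame of drawer_handle between -0.05 and -0.04 m and ((horizontal distance between lid0_mid and tin2_mid below 0.005 m and z of lid0_mid in the frame of tin2_mid between 0.031 and 0.0355 m) or (horizontal distance between lid1_mid and tin2_mid below 0.005 m and z of lid1_mid in the frame of tin2_mid between 0.031 and 0.0355 m) or (horizontal distance between lid2_mid and tin2_mid below 0.005 m and z of lid2_mid in the frame of tin2_mid between 0.031 and 0.0355 m) or (horizontal distance between lid3_mid and tin2_mid below 0.005 m and z of lid3_mid in the frame of tin2_mid between 0.031 and 0.0355 m)) and x of tin3_mid in the frame of drawer_handle between 0.056 and 0.341 m and y of tin3_mid in the frame of drawer_handle between -0.13 and 0.13 m and z of tin3_mid in the frame of drawer_handle between -0.05 and -0.04 m and ((horizontal distance between lid0_mid and tin3_mid below 0.005 m and z of lid0_mid in the frame of tin3_mid between 0.031 and 0.0355 m) or (horizontal distance between lid1_mid and tin3_mid below 0.005 m and z of lid1_mid in the frame of tin3_mid between 0.031 and 0.0355 m) or (horizontal distance between lid2_mid and tin3_mid below 0.005 m and z of lid2_mid in the frame of tin3_mid between 0.031 and 0.0355 m) or (horizontal distance between lid3_mid and tin3_mid below 0.005 m and z of lid3_mid in the frame of tin3_mid between 0.031 and 0.0355 m))), for 0.2 s.
At the end, for the whole second after the job is handed in: The upper drawer is shut to within 4 mm; every tin present stands at rest upright (within 0.08 rad) on the drawer's floor, and each has a lid seated on it (centred within 5 mm, down on the rim within 2 mm) (value of joint drawer below 0.004 m and x of tin0_mid in the frame of drawer_handle between 0.056 and 0.341 m and y of tin0_mid in the frame of drawer_handle between -0.13 and 0.13 m and z of tin0_mid in the frame of drawer_handle between -0.05 and -0.04 m and angle between each of tin0_mid, tin1_mid, tin2_mid, tin3_mid's own z axis and vertical below 0.08 rad and ((horizontal distance between lid0_mid and tin0_mid below 0.005 m and z of lid0_mid in the frame of tin0_mid between 0.031 and 0.0355 m) or (horizontal distance between lid1_mid and tin0_mid below 0.005 m and z of lid1_mid in the frame of tin0_mid between 0.031 and 0.0355 m) or (horizontal distance between lid2_mid and tin0_mid below 0.005 m and z of lid2_mid in the frame of tin0_mid between 0.031 and 0.0355 m) or (horizontal distance between lid3_mid and tin0_mid below 0.005 m and z of lid3_mid in the frame of tin0_mid between 0.031 and 0.0355 m)) and linear speed of each of tin0, tin1, tin2, tin3 below 0.03 m/s and x of tin1_mid in the frame of drawer_handle between 0.056 and 0.341 m and y of tin1_mid in the frame of drawer_handle between -0.13 and 0.13 m and z of tin1_mid in the frame of drawer_handle between -0.05 and -0.04 m and ((horizontal distance between lid0_mid and tin1_mid below 0.005 m and z of lid0_mid in the frame of tin1_mid between 0.031 and 0.0355 m) or (horizontal distance between lid1_mid and tin1_mid below 0.005 m and z of lid1_mid in the frame of tin1_mid between 0.031 and 0.0355 m) or (horizontal distance between lid2_mid and tin1_mid below 0.005 m and z of lid2_mid in the frame of tin1_mid between 0.031 and 0.0355 m) or (horizontal distance between lid3_mid and tin1_mid below 0.005 m and z of lid3_mid in the frame of tin1_mid between 0.031 and 0.0355 m)) and x of tin2_mid in the frame of drawer_handle between 0.056 and 0.341 m and y of tin2_mid in the frame of drawer_handle between -0.13 and 0.13 m and z of tin2_mid in the frame of drawer_handle between -0.05 and -0.04 m and ((horizontal distance between lid0_mid and tin2_mid below 0.005 m and z of lid0_mid in the frame of tin2_mid between 0.031 and 0.0355 m) or (horizontal distance between lid1_mid and tin2_mid below 0.005 m and z of lid1_mid in the frame of tin2_mid between 0.031 and 0.0355 m) or (horizontal distance between lid2_mid and tin2_mid below 0.005 m and z of lid2_mid in the frame of tin2_mid between 0.031 and 0.0355 m) or (horizontal distance between lid3_mid and tin2_mid below 0.005 m and z of lid3_mid in the frame of tin2_mid between 0.031 and 0.0355 m)) and x of tin3_mid in the frame of drawer_handle between 0.056 and 0.341 m and y of tin3_mid in the frame of drawer_handle between -0.13 and 0.13 m and z of tin3_mid in the frame of drawer_handle between -0.05 and -0.04 m and ((horizontal distance between lid0_mid and tin3_mid below 0.005 m and z of lid0_mid in the frame of tin3_mid between 0.031 and 0.0355 m) or (horizontal distance between lid1_mid and tin3_mid below 0.005 m and z of lid1_mid in the frame of tin3_mid between 0.031 and 0.0355 m) or (horizontal distance between lid2_mid and tin3_mid below 0.005 m and z of lid2_mid in the frame of tin3_mid between 0.031 and 0.0355 m) or (horizontal distance between lid3_mid and tin3_mid below 0.005 m and z of lid3_mid in the frame of tin3_mid between 0.031 and 0.0355 m))); the robot touches nothing.
It fails at once if the flask is knocked over or shifted more than 3 cm (distance of flask from where it was at the start of the episode above 0.03 m or angle between flask's own z axis and vertical above 0.4 rad).
It fails at once if the wash bottle is knocked over or shifted more than 3 cm (distance of wash_bottle from where it was at the start of the episode above 0.03 m or angle between wash_bottle's own z axis and vertical above 0.4 rad).
Of tin0, tin1, tin2, tin3 only 2 to 4 are there at a start; the rules pass over those that are not, and their reading is None.
At some moment in a run one of tin0, tin1, tin2, tin3 may be knocked a few centimetres aside while the robot is not near it.
Once in a run the grip may slacken for a moment while it holds something.
It also fails if it takes over 210 s, if anything falls off the work surface, if the arm or the gripper's body presses on something with over 40 N, if the wrist force passes 120 N, or if a joint passes its speed limit or range.

## Robot

A 7-joint arm with a two-finger parallel gripper is mounted at the origin on the work surface. World frame = base frame: x ahead of the robot, y to its left, z up, the work surface at z = 0. Lengths are in m, angles in degrees, forces in N, time in s.
With the tool pointing down it reaches from about 0.35 to 0.775 m from the base axis. Payload 3.1 kg.
Tool frame: the origin (TCP) lies on the centre line of the jaws, within the pads' length; the fingertips stand 17 mm ahead of it and the grasp point (between the pads) lies 2 mm behind it (robot.tip_reach is the distance from the TCP to the fingertips, in m); z points along the fingers, y is the line along which they close (so a half turn about z gives the same grasp; the last joint's range is limited). The gripper opens to 85 mm and grips with 20 to 120 N. Pads are 22 mm wide; open, the fingers measure 114 mm over their backs; the gripper's body (76 mm by 85 mm) begins 54 mm behind the grasp point. The pads swing forward as they close: fully open they stand 13 mm farther back than shut.
Start: joints at [72.21, 17.813, 0.802, 86.603, -0.252, 75.585, -1.558], TCP at [0.146, -0.53, 0.248] pointing down, gripper open.
Joint ranges: [-154.91, 154.91], [-16.99, 109.72], [-72.82, 74.43], [7.12, 147.25], [-82.49, 262.49], [11.32, 116.49], [-174.64, 174.64]. Speed limits (degrees/s): [159.86, 159.86, 180, 180, 180, 180, 180].

## Interface

Orientations are given as [roll, pitch, yaw] about the fixed x, y, z axes, in that order (R = Rz(yaw) Ry(pitch) Rx(roll)).
In Python, from station import robot, fingers, vision, workorder, recognise gives the robot as it stands. Calls block until the motion is done:
- robot.move_to(position, orientation): joint-space move of the TCP to a pose.
- robot.line_to(position, orientation=None, velocity=0.15, f_stop=None): straight line of the TCP; orientation=None keeps the orientation; velocity is the mean speed in m/s. With f_stop (N) it stops when the force on the tool has changed by that much, and returns True; else False.
- robot.move_j(angles): joint-space move.
- fingers.gripper_to(opening, force=None): opening from 0.0 (shut) to 1.0 (fully open); force is the grip in N (None keeps the last); returns when the fingers have stopped.
- robot.pause(seconds).
- robot.inverse_kinematics(position, orientation): joint angles nearest the present ones, or None.
- vision.grab_frame(name): name is "scene" or "top" or "wrist"; returns the picture (400x640x3 uint8, red, green, blue); there is no depth.
- vision.calibration(name): a dict with "mtx" (3x3 intrinsics, pixels), "extrinsics" (4x4, takes a point from world to camera coordinates); the wrist camera has in their place "T_tool_cam" (4x4, takes a point from camera to tool coordinates, whose origin is the TCP and whose axes are the flange's). Camera axes: x right, y up, looking along -z (the intrinsics and any distortion apply to the point x, -y, -z); pixel columns grow to the right and rows downward; lengths in m; the calibration is good to about 2 mm. A picture is of the moment at which its call begins: read the wrist's pose just before it. calibration takes no time and is no camera call.
A pose or a line that the arm cannot do raises robot.PlanningError and nothing moves.
- workorder.close_job(): hands the job in; it is judged then, once.
Trained networks look in the newest picture that a camera, given by its name, has taken for a name from the list of things; names that differ only in an ending like _2 or _b are one class to them, and where a whole thing is asked for, a point or a joint stands for the part that bears it (a point fixed in the world has none). Each returns a list of dicts, best first, with "p" (0 to 1); they miss things now and then, are a little off and sometimes report something else, mostly with a low value. They report only what shows in the picture. A call takes as long as a camera call.
- recognise(label, camera): "rect" ([centre column, centre row, width, height] in pixels, round what is visible of it).
Readings, each from a call of its own:
- robot.current_time_s(): time.
- robot.current_joint_positions(): joint angles.
- robot.current_dq(): joint speeds.
- robot.current_joint_torque(): joint torques, N m.
- robot.current_tool_pos(): TCP position.
- robot.current_eef_rot(): TCP orientation.
- robot.current_contact_force(): force on the tool from outside, world axes, zero at the start.
- robot.current_torque(): the same for the moment, N m.
- robot.current_finger_gap(): opening from 0.0 (shut) to 1.0 (fully open).
- robot.current_gripper_force(): force on a finger pad.
Only numpy, scipy, OpenCV 4.12 (cv2) and the standard library are available. Lean on these libraries where they do the work, as an engineer would, in place of code of your own. Each camera call takes 0.05 s, during which the arm holds its last target. There are 200 camera calls.

## Working session

There is one attempt and no reset: what is moved stays moved. The work goes in short steps, each a Python script; the robot and the scene stay as the last script left them, time stands still between calls to the robot, and variables do not carry over. Pictures are saved under pics/ and viewed, at most 14 in all, crops included, and the job is handed in when it is done.

```bash
ls; mkdir -p pics
python3 - <<'E'
from station import robot, fingers, vision, workorder, recognise
import cv2, numpy as np
np.set_printoptions(precision=3,suppress=True)
for c in ("scene","top"):
    im=vision.grab_frame(c); cv2.imwrite(f"pics/{c}0.png",im[:,:,::-1])
    k=vision.calibration(c); print(c,{a:np.array(b) for a,b in k.items()})
    for l in ("tin0_mid","lid0_mid","drawer_handle","drawer","mat","flask","wash_bottle"):
        try: print(l,[(np.round(d["rect"],1).tolist(),round(d["p"],2)) for d in recognise(l,c)])
        except Exception as e: print(l,e)
print(vision.calibration("wrist"),robot.current_time_s(),robot.current_eef_rot())
E
```

```text
pics
scene {'mtx': array([[404.308,   0.   , 311.231],
       [  0.   , 404.308, 198.987],
       [  0.   ,   0.   ,   1.   ]]), 'extrinsics': array([[-0.498,  0.867,  0.011,  0.348],
       [-0.723, -0.422,  0.547,  0.364],
       [ 0.479,  0.265,  0.837, -1.341],
       [ 0.   ,  0.   ,  0.   ,  1.   ]])}
tin0_mid [([324.6, 170.9, 21.5, 23.6], 0.57)]
lid0_mid [([267.4, 141.7, 19.8, 18.2], 0.69)]
drawer_handle [([438.8, 255.9, 147.2, 20.0], 0.58), ([246.1, 169.8, 19.2, 14.1], 0.28)]
drawer [([438.4, 261.1, 150.2, 28.5], 0.6)]
mat [([273.7, 172.1, 164.6, 112.9], 0.86)]
flask [([277.1, 266.8, 34.9, 54.6], 0.89)]
wash_bottle [([210.2, 217.0, 39.2, 52.6], 0.97), ([325.0, 171.8, 22.2, 25.7], 0.25)]
top {'mtx': array([[401.325,   0.   , 321.042],
       [  0.   , 401.325, 189.716],
       [  0.   ,   0.   ,   1.   ]]), 'extrinsics': array([[ 0.011, -1.   ,  0.007, -0.054],
       [ 0.987,  0.012,  0.163, -0.635],
       [-0.163,  0.006,  0.987, -1.072],
       [ 0.   ,  0.   ,  0.   ,  1.   ]])}
tin0_mid [([334.9, 249.4, 20.2, 22.5], 0.56)]
lid0_mid [([408.3, 256.5, 21.0, 21.0], 0.57)]
drawer_handle [([196.4, 173.6, 114.0, 65.5], 0.74)]
drawer [([199.7, 173.8, 114.0, 65.4], 0.89)]
mat [([387.6, 234.9, 156.4, 89.7], 0.73)]
flask [([321.5, 140.1, 31.2, 33.0], 0.82), ([200.4, 172.9, 111.1, 66.1], 0.17)]
wash_bottle [([391.9, 148.4, 35.2, 33.9], 0.89), ([388.8, 236.4, 152.9, 88.6], 0.46)]
{'mtx': array([[303.614,   0.   , 320.164],
       [  0.   , 303.614, 195.267],
       [  0.   ,   0.   ,   1.   ]]), 'T_tool_cam': array([[-0.001,  0.951,  0.311,  0.08 ],
       [ 1.   ,  0.001, -0.   ,  0.001],
       [-0.001,  0.311, -0.951, -0.126],
       [ 0.   ,  0.   ,  0.   ,  1.   ]])} 0.8 [179.998   0.003  15.409]
```

Run:
```python
import cv2
a=cv2.imread("pics/top0.png")[100:300,120:500]; cv2.imwrite("pics/t0c.png",cv2.resize(a,None,fx=2.1,fy=2.1,interpolation=2))
a=cv2.imread("pics/scene0.png")[90:320,170:540]; cv2.imwrite("pics/s0c.png",cv2.resize(a,None,fx=2.1,fy=2.1,interpolation=2))
```

```text
(no output)
```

View pics/t0c.png

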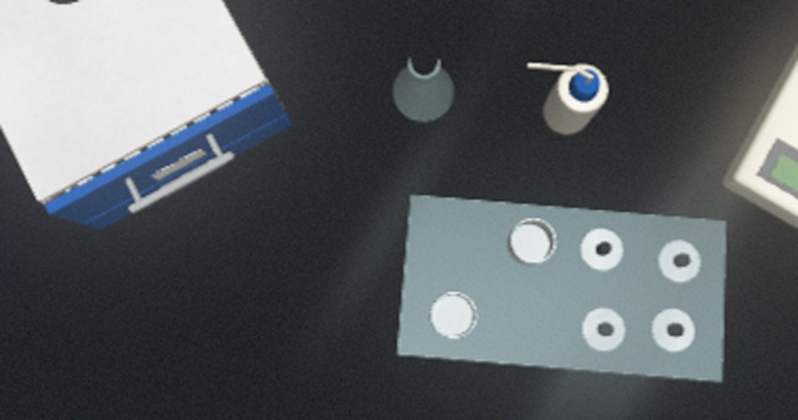

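View pics/s0c.png

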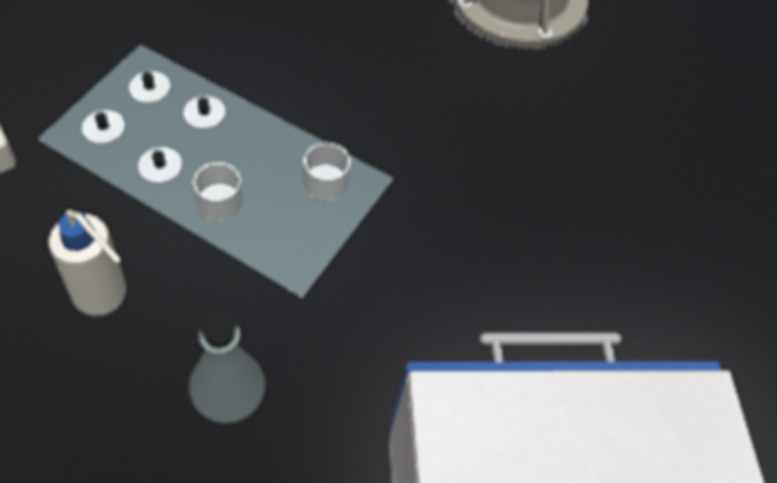

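The images show two tins, at top-crop (532,241) and (453,315), and four lids to their right. The drawer handle runs from (133,208) to (232,156). The flask and wash bottle stand between the mat and the cabinet's depth.

```bash
cat > h.py <<'E'
from station import robot, fingers, vision, workorder, recognise
import cv2, numpy as np
from scipy.spatial.transform import Rotation as R
np.set_printoptions(precision=4,suppress=True)
F=np.diag([1,-1,-1,1.])
def cam(c):
    """intrinsics and camera(OpenCV)->world for camera c at this moment"""
    k=vision.calibration(c); K=np.array(k["mtx"])
    if c=="wrist":
        T=np.eye(4); T[:3,:3]=R.from_euler("xyz",robot.current_eef_rot(),degrees=True).as_matrix(); T[:3,3]=robot.current_tool_pos()
        return K, T@np.array(k["T_tool_cam"])@F
    return K, np.linalg.inv(np.array(k["extrinsics"]))@F
def px2w(uv,z,kt):
    K,T=kt; d=T[:3,:3]@np.linalg.inv(K)@np.array([uv[0],uv[1],1.]); o=T[:3,3]
    return (o+d*(z-o[2])/d[2])[:2]
def w2px(p,kt):
    K,T=kt; q=K@(np.linalg.inv(T)@np.append(p,1.))[:3]; return q[:2]/q[2]
def shot(c,name=None):
    kt=cam(c); im=vision.grab_frame(c)
    if name: cv2.imwrite(f"pics/{name}.png",im[:,:,::-1])
    return im,kt
def see(label,c): return [(np.array(d["rect"]),d["p"]) for d in recognise(label,c)]
E
python3 - <<'E'
from h import *
kt=cam("top"); f=lambda x,y:(120+x/2.1,100+y/2.1)
h=[px2w(f(*p),.152,kt) for p in ((133,208),(232,156))]
e=[px2w(f(*p),.190,kt) for p in ((40,203),(266,83))]
print("handle",h,np.mean(h,0),"edge",e,np.mean(e,0))
for v in (h,e): d=v[1]-v[0]; print("len",np.linalg.norm(d),"yaw of bar",np.degrees(np.arctan2(d[1],d[0])))
for n,p,z in [("tin",(532,241),.04),("tin",(453,315),.04)]+[("lid",p,.01) for p in ((602,249),(680,261),(603,329),(673,330))]: print(n,px2w(f(*p),z,kt))
k2=cam("scene"); g=lambda x,y:(170+x/2.1,90+y/2.1)
h=[px2w(g(*p),.152,k2) for p in ((482,338),(620,338))]
e=[px2w(g(*p),.190,k2) for p in ((410,370),(728,370))]
print("scene",np.mean(h,0),np.mean(e,0),(h[1]-h[0]),e[1]-e[0])
for n,p,z in [("fl",(227,400),.0),("wb",(95,295),.0)]: print(n,px2w(g(*p),z,k2))
print(robot.current_gripper_force(),robot.current_finger_gap())
E
```

```text
handle [array([0.5912, 0.302 ]), array([0.6566, 0.1858])] [0.6239 0.2439] edge [array([0.5905, 0.3972]), array([0.7381, 0.141 ])] [0.6643 0.2691]
len 0.133362049414127 yaw of bar -60.61866377491127
len 0.2956457403078602 yaw of bar -60.057961794041006
tin [ 0.5683 -0.1948]
tin [ 0.4694 -0.0897]
lid [ 0.5615 -0.2949]
lid [ 0.5463 -0.4014]
lid [ 0.4533 -0.2936]
lid [ 0.453  -0.3883]
scene [0.6245 0.2489] [0.6696 0.2732] [-0.0696  0.1197] [-0.149   0.2565]
fl [ 0.7954 -0.0362]
wb [ 0.7618 -0.2494]
0.0 0.9988161282017238
```

Run:
```python
from h import *
p=np.array([.622,.247]); 
for y in (119.8,-60.2):
    print(y,robot.inverse_kinematics([*p,.30],[180,0,y]),robot.inverse_kinematics([*p,.154],[180,0,y]), robot.inverse_kinematics([.442,.142,.154],[180,0,y]))
robot.move_to([.57,.217,.36],[180,0,29.8])
im,kt=shot("wrist","w1"); 
for l in("drawer_handle","drawer"): print(l,see(l,"wrist"))
print(w2px([*p,.152],kt),w2px([.667,.271,.19],kt))
```

```text
119.8 [  3.9475  42.7723 -60.7941  56.8271  36.6831  97.1402 -13.6717] [  8.5289  49.3844 -62.5445  71.9145  42.798   82.4953 -19.9717] [ 28.302   22.9776 -60.7996 106.0532  22.2703  64.0484 -10.7982]
-60.2 [ -52.3962   42.4803   64.3223   59.9878  -37.7882   96.6323 -150.8141] [ -56.2233   48.7438   64.2761   75.0932  -43.2016   81.6236 -144.7852] [ -71.3077   21.3403   64.931   109.243   -21.6938   63.0923 -147.9679]
drawer_handle [(array([319.9,  88.5, 320.5,  62.7]), 0.57)]
drawer [(array([321.1,  90.5, 319.1,  67.9]), 0.84)]
[317.4887 115.6318] [318.6049  59.341 ]
```

View pics/w1.png

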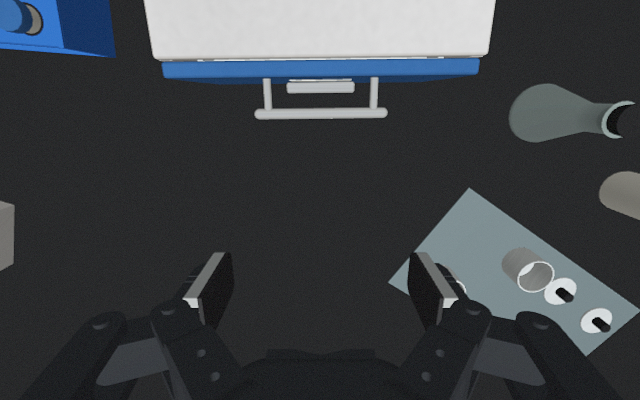

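The handle bar runs from (255,114) to (387,112) and the cabinet's front edge from (153,58) to (489,53). One tin is partly hidden by the right finger.

Run:
```python
from h import *
kt=cam("wrist")
a,b=px2w((255,114),.152,kt),px2w((387,112),.152,kt); c,d=px2w((153,58),.19,kt),px2w((489,53),.19,kt)
for u,v in((a,b),(c,d)): print((u+v)/2,np.linalg.norm(v-u),np.degrees(np.arctan2(*(v-u)[::-1])))
hm=(a+b)/2; yaw=np.mean([np.degrees(np.arctan2(*(v-u)[::-1])) for u,v in((a,b),(c,d))])+90
print("drawer yaw",yaw)
n=np.array([np.cos(np.radians(yaw)),np.sin(np.radians(yaw))]); print("ajar-ish: edge-handle along x",((c+d)/2-hm)@n)
o=[180,0,yaw+90]
fingers.gripper_to(26/85,20)
robot.move_to([*hm,.26],o)
print(robot.line_to([*hm,.155],velocity=.08,f_stop=6),robot.current_tool_pos())
fingers.gripper_to(0,40); print("gap",robot.current_finger_gap()*85,robot.current_gripper_force(),robot.current_contact_force())
t=hm-n*.222
try: r=robot.line_to([*t,.155],velocity=.07,f_stop=15)
except Exception as e: print(e); r=None
p=np.array(robot.current_tool_pos()); print(r,p,(hm-p[:2])@n,robot.current_contact_force()); robot.pause(.4)
np.save("hm.npy",[*hm,yaw])
```

```text
[0.6259 0.2457] 0.14015786033911215 -59.4675687770875
[0.6704 0.2715] 0.2990964894384544 -59.51874101894988
drawer yaw 30.506845101981312
ajar-ish: edge-handle along x 0.05142051905889658
False [0.6262 0.246  0.1557]
gap 8.840297262342162 38.98139834403992 [-0.0279  0.5124  2.5648]
True [0.4448 0.1398 0.1556] 0.20982829526154642 [0.4956 0.061  1.2855]
```

```bash
cat >> h.py <<'E'
from scipy.optimize import least_squares
th=np.linspace(0,2*np.pi,48,endpoint=False); C=np.c_[np.cos(th),np.sin(th)]
SH={"tin":[(.03,0),(.03,.048)],"lid":[(.025,0),(.0285,.007),(.0285,.010),(.009,.032)]}
def fit(rect,kind,z0,kt):
    """x,y of a tin/lid standing at height z0 whose outline box matches rect; and residual px"""
    def box(p):
        P=np.vstack([np.c_[p+r*C,np.full(48,z0+h)] for r,h in SH[kind]])
        u=np.array([w2px(q,kt) for q in P]); a,b=u.min(0),u.max(0); return np.r_[(a+b)/2,b-a]
    s=least_squares(lambda p:(box(p)-rect)*[1,1,.3,.3],px2w(rect[:2],z0+.02,kt))
    return s.x,np.abs(box(s.x)-rect).max()
def find(kind,z0,c="wrist",name=None,pmin=.2):
    """all tins/lids standing at z0 in a new picture of camera c"""
    im,kt=shot(c,name); out=[]
    for r,p in see(kind+"0_mid",c):
        if p<pmin: continue
        x,e=fit(r,kind,z0,kt); out.append((*x,p,e))
    return np.array(out)
E
python3 - <<'E'
from h import *
hm=np.load("hm.npy"); p=np.array(robot.current_tool_pos())
np.save("hs.npy",[*p[:2],hm[2]])       # handle at the stop, drawer yaw
fingers.gripper_to(26/85,20); robot.line_to([*p[:2],.27],velocity=.2)
fingers.gripper_to(1)
yaw=np.radians(hm[2]); n=np.array([np.cos(yaw),np.sin(yaw)])
robot.move_to([*(p[:2]+n*.12),.36],[180,0,hm[2]]); shot("wrist","w2")
for i,q in enumerate([(.469,-.09),(.568,-.195)]):
    robot.move_to([q[0]-.03,q[1],.26],[180,0,0])
    print("tin",find("tin",.003,name=f"tin{i}"))
    print("lid",find("lid",.003)) if i else 0
print("top",find("tin",.003,"top")); print(find("lid",.003,"top"),robot.current_time_s())
a=[cv2.imread(f"pics/{n}.png") for n in("w2","tin0","tin1")]
cv2.imwrite("pics/m1.png",cv2.resize(np.vstack([np.hstack(a[:2]),np.hstack([a[2],a[2]*0])]),(800,500)))
E
```

```text
tin [[ 0.4724 -0.0907  0.72    3.3569]]
tin [[ 0.4742 -0.0918  0.92    3.2214]
 [ 0.5653 -0.1949  0.25    2.6032]]
lid [[ 0.4509 -0.2969  0.55    0.4628]]
top [[ 0.4742 -0.0859  0.58    1.9207]]
[] 16.2083
```

View pics/m1.png

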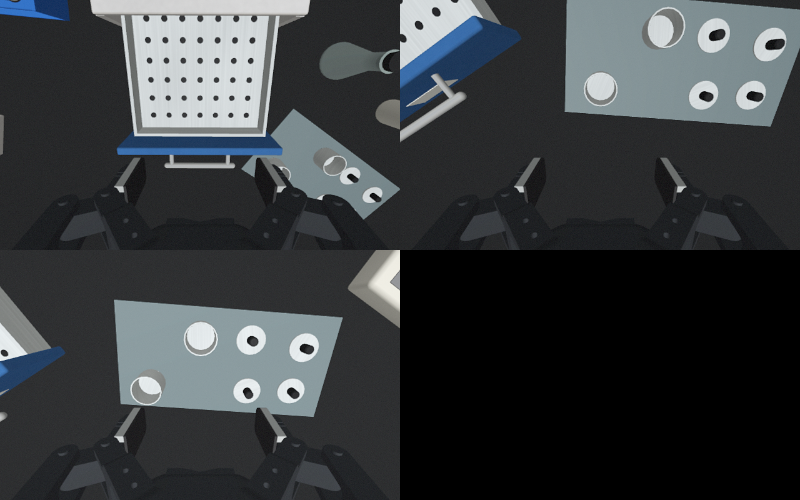

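Picture shows the drawer fully out with its perforated floor clear, and the two tins and four lids undisturbed (tins at about (600,90) and (665,28) in the upper-right view). I'll carry the first tin.

```bash
cat >> h.py <<'E'
def dframe():
    x,y,w=np.load("hs.npy"); c,s=np.cos(np.radians(w)),np.sin(np.radians(w))
    return lambda a,b: np.array([x+c*a-s*b,y+s*a+c*b]), w
def near(kind,q,z0,tries=3,rad=.06):
    """hover over q and return the refined position of the tin/lid there"""
    robot.move_to([q[0]-.03,q[1],.26],[180,0,0])
    for _ in range(tries):
        f=find(kind,z0)
        if len(f):
            f=f[np.hypot(*(f[:,:2]-q).T)<rad]
            if len(f): return f[0,:2]
def squeeze(q,z,yaw,open_,grip,up):
    robot.move_to([*q,up],[180,0,yaw]); hit=robot.line_to([*q,z],velocity=.12,f_stop=8)
    fingers.gripper_to(0,grip); return hit, robot.current_finger_gap()*85
def centre_grip(q,z,open_,grip,up):
    """grip across x, let go, grip across y: centres the thing on q"""
    h1=squeeze(q,z,90 if robot.inverse_kinematics([*q,z],[180,0,90]) else -90,open_,grip,up)
    fingers.gripper_to(open_); robot.line_to([*q,up],velocity=.3)
    h2=squeeze(q,z,0,open_,grip,up); print("grips",h1,h2)
def carry_tin(q,target):
    """tin at q on the mat -> target (drawer x,y)"""
    D,w=dframe(); t=D(*target); fingers.gripper_to(1,35)
    centre_grip(q,.033,1,35,.11)
    robot.line_to([*q,.25],velocity=.2); print("lifted",robot.current_finger_gap()*85)
    robot.move_to([*t,.25],[180,0,w]); print("there",robot.current_finger_gap()*85)
    hit=robot.line_to([*t,.125],velocity=.12,f_stop=6)
    hit=robot.line_to([*t,.105],velocity=.03,f_stop=3); print("down",hit,robot.current_tool_pos(),robot.current_finger_gap()*85,robot.current_contact_force())
    fingers.gripper_to(1); robot.line_to([*t,.26],velocity=.2)
E
python3 - <<'E'
from h import *
q=near("tin",np.array([.472,-.091]),.003); print(q)
carry_tin(q,(.14,-.06)); print(robot.current_time_s())
D,w=dframe(); t=D(.14,-.06); robot.move_to([*D(.11,-.02),.36],[180,0,w]); print(t,find("tin",.083,name="d1"))
print(find("tin",.003,"top"))
E
```

```text
[ 0.4725 -0.0905]Traceback (most recent call last):
  File "<stdin>", line 3, in <module>
  File "h.py", line 62, in carry_tin
    centre_grip(q,.033,1,35,.11)
    ~~~~~~~~~~~^^^^^^^^^^^^^^^^^
  File "h.py", line 56, in centre_grip
    h1=squeeze(q,z,90 if robot.inverse_kinematics([*q,z],[180,0,90]) else -90,open_,grip,up)
                         ~~~~~~~~~~~~~~~~~~~~~~~~^^^^^^^^^^^^^^^^^^^
ValueError: The truth value of an array with more than one element is ambiguous. Use a.any() or a.all()
```

```bash
sed -i 's/\[180,0,90\]) else/[180,0,90]) is not None else/' h.py
python3 - <<'E'
from h import *
q=np.array([.4725,-.0905])
carry_tin(q,(.14,-.06)); print(robot.current_time_s())
D,w=dframe(); t=D(.14,-.06); robot.move_to([*D(.11,-.02),.36],[180,0,w]); print(t,find("tin",.083,name="d1"))
print(find("tin",.003,"top"))
E
```

```text
grips (False, 58.81031828373018) (False, 59.62647336697887)
lifted 59.14006629094367
there 59.33980459888582
down True [0.5965 0.1595 0.1144] 59.39801780288912 [ 1.2572 -0.2856  3.2182]
28.1417
[0.596  0.1592] [[  0.5998   0.1587   0.56     4.0853]
 [  0.5689   0.2103   0.31   211.2468]]
[[0.6108 0.1772 0.97   2.4843]]
```

View pics/d1.png

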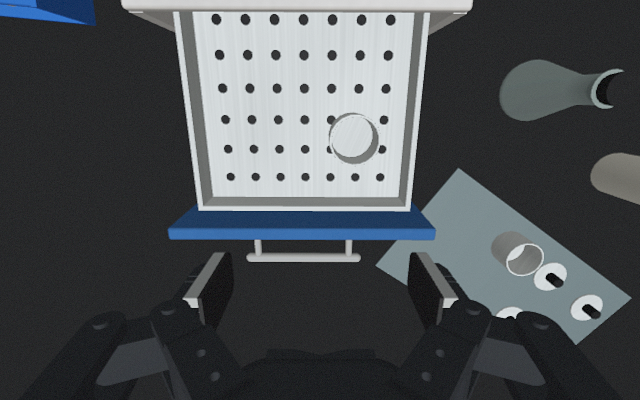

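Tin 1 stands upright in the drawer at (353,137), as planned. Next is the second tin, which is still on the mat.

Run:
```python
from h import *
q=near("tin",np.array([.566,-.195]),.003); print(q)
carry_tin(q,(.14,.06)); print(robot.current_time_s())
D,w=dframe(); robot.move_to([*D(.11,-.0),.36],[180,0,w]); print(D(.14,-.06),D(.14,.06),find("tin",.083,name="d2"))
ls=[(.5615,-.2949),(.453,-.295)]
for l in ls:
    robot.move_to([l[0]-.03,l[1],.22],[180,0,0]); print(find("lid",.003,name="l%d"%(l[0]*100)))
print(robot.current_time_s())
```

```text
NoneTraceback (most recent call last):
  File "<stdin>", line 3, in <module>
  File "h.py", line 62, in carry_tin
    centre_grip(q,.033,1,35,.11)
    ~~~~~~~~~~~^^^^^^^^^^^^^^^^^
  File "h.py", line 56, in centre_grip
    h1=squeeze(q,z,90 if robot.inverse_kinematics([*q,z],[180,0,90]) is not None else -90,open_,grip,up)
                                                  ^^^^^^
TypeError: Value after * must be an iterable, not NoneType
```

Run:
```python
import cv2,numpy as np
a=[cv2.imread(f"pics/{n}.png") for n in("d2","l56","l45")]
cv2.imwrite("pics/m2.png",cv2.resize(np.vstack([np.hstack(a[:2]),np.hstack([a[2],a[2]*0])]),(800,500)))
```

```text
[ WARN:0@0.005] global loadsave.cpp:275 findDecoder imread_('pics/d2.png'): can't open/read file: check file path/integrity
[ WARN:0@0.006] global loadsave.cpp:275 findDecoder imread_('pics/l56.png'): can't open/read file: check file path/integrity
[ WARN:0@0.006] global loadsave.cpp:275 findDecoder imread_('pics/l45.png'): can't open/read file: check file path/integrity
Traceback (most recent call last):
TypeError: unsupported operand type(s) for *: 'NoneType' and 'int'
```

Detector missed it; look from the current hover.

Run:
```python
from h import *
im,kt=shot("wrist","w3")
for l in ("tin1_mid","lid1_mid"):
    for r,p in see(l,"wrist"): print(l,r,p,fit(r,l[:3],.003,kt))
```

```text
tin1_mid [319.2 142.   58.5  53.6] 0.61 (array([ 0.5666, -0.1947]), np.float64(3.9066185294969955))
tin1_mid [465.4 221.6  45.5  43.4] 0.15 (array([ 0.4651, -0.3786]), np.float64(19.009907697749213))
```

View pics/w3.png

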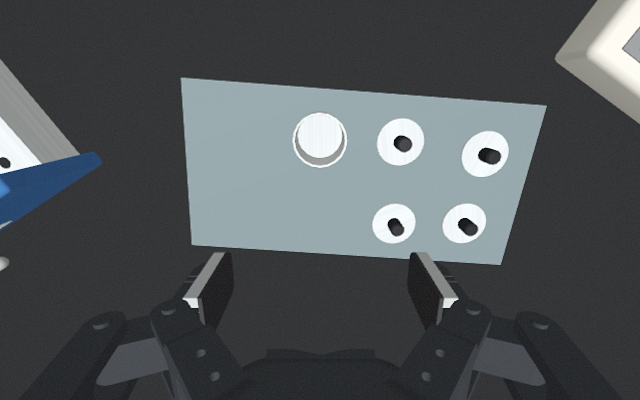

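The second tin is at (320,140), where the fit put it. The lid discs are at (400,142), (485,154), (394,223) and (464,223).

Run:
```python
from h import *
kt=cam("wrist"); L=np.array([px2w(u,.0115,kt) for u in((400,142),(485,154),(394,223),(464,223))]); print(L); np.save("lids.npy",L)
carry_tin(np.array([.5666,-.1947]),(.14,.06)); print(robot.current_time_s())
D,w=dframe(); robot.move_to([*D(.11,0),.36],[180,0,w]); print(D(.14,-.06),D(.14,.06),find("tin",.083,name="d2"))
```

```text
[[ 0.563  -0.2938]
 [ 0.548  -0.4006]
 [ 0.4552 -0.2945]
 [ 0.4552 -0.3881]]
grips (False, 59.607870339399454) (False, 57.716489062011796)
lifted 57.995351633560496
there 57.61547740395117
down True [0.5357 0.263  0.1141] 57.74961633374942 [1.3871 0.708  2.9835]
42.575
[0.596  0.1592] [0.535  0.2626] [[ 0.5988  0.1571  0.97    5.3936]
 [ 0.766  -0.0203  0.61   40.0613]]
```

View pics/d2.png

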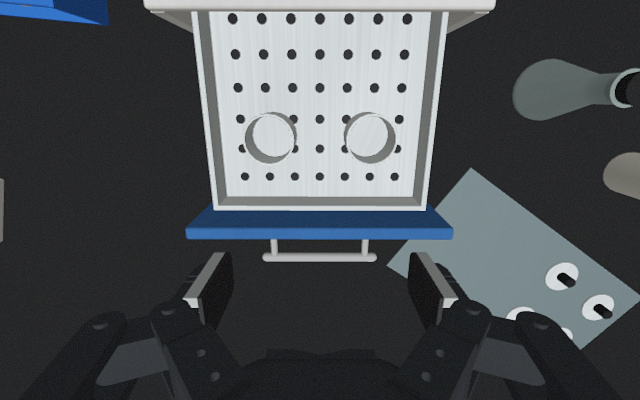

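Both tins stand in the drawer, at (270,137) and (370,137). Now the lids, checking the seating height.

```bash
cat >> h.py <<'E'
def carry_lid(q,target):
    D,w=dframe(); t=D(*target); fingers.gripper_to(.5,30)
    centre_grip(q,.033,.5,30,.09); print("tcp",robot.current_tool_pos())
    robot.line_to([*q,.27],velocity=.2); print("lifted",robot.current_finger_gap()*85)
    robot.move_to([*t,.27],[180,0,w]); robot.line_to([*t,.175],velocity=.12,f_stop=6); print("there",robot.current_finger_gap()*85)
    hit=robot.line_to([*t,.150],velocity=.02,f_stop=5); print("down",hit,robot.current_tool_pos(),robot.current_contact_force())
    return hit
E
python3 - <<'E'
from h import *
print(robot.tip_reach)
L=np.load("lids.npy"); carry_lid(L[0],(.14,-.06)); print(robot.current_time_s())
E
```

```text
0.017
grips (False, 17.011819133679374) (False, 16.183466492491885)
tcp [ 0.564  -0.2941  0.0344]
lifted 16.415668958061826
there 16.313322023595482
down True [0.596  0.1592 0.1553] [-0.0083 -0.6713  4.5279]
54.5083
```

Seated (0.1553, against 0.1554 expected). I'll release and do the second lid.

Run:
```python
from h import *
p=robot.current_tool_pos(); fingers.gripper_to(.5); robot.line_to([p[0],p[1],.27],velocity=.15)
L=np.load("lids.npy"); D,w=dframe()
robot.move_to([*D(.11,0),.36],[180,0,w]); shot("wrist","d3")
carry_lid(L[2],(.14,.06))
p=robot.current_tool_pos(); fingers.gripper_to(.5); robot.line_to([p[0],p[1],.27],velocity=.15)
robot.move_to([*D(.11,0),.33],[180,0,w]); shot("wrist","d4"); print(robot.current_time_s())
```

```text
grips (False, 16.64453824850779) (False, 16.655779840444648)
tcp [ 0.4562 -0.2949  0.0341]
lifted 16.84506603251556
there 16.663987098410423
down True [0.5351 0.2626 0.1551] [-0.1051 -1.0489  4.9628]
69.525
```

View pics/d4.png

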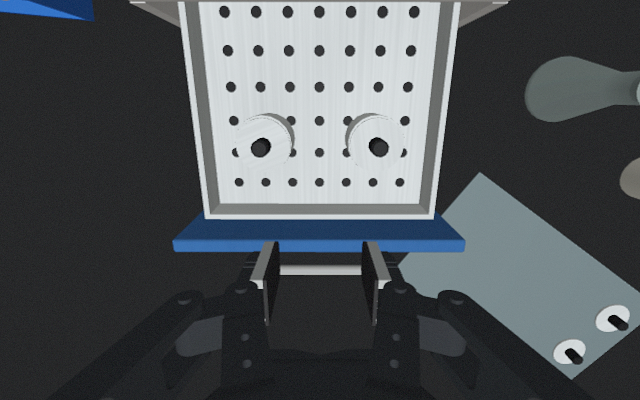

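Both lids sit squarely, with knobs at (260,147) and (378,147). Now I'll push the drawer home by gripping the handle.

Run:
```python
from h import *
x,y,w=np.load("hs.npy"); D,_=dframe(); hs=np.array([x,y])
fingers.gripper_to(26/85,40); robot.move_to([x,y,.27],[180,0,w+90])
print(robot.line_to([x,y,.155],velocity=.08,f_stop=6)); fingers.gripper_to(0,40); print(robot.current_finger_gap()*85)
print(robot.line_to([*D(.18,0),.155],velocity=.07,f_stop=15),robot.current_tool_pos())
print(robot.line_to([*D(.24,0),.155],velocity=.03,f_stop=15)); p=np.array(robot.current_tool_pos()); print(p,np.linalg.norm(p[:2]-hs),robot.current_contact_force())
robot.pause(.3); fingers.gripper_to(26/85,20); robot.line_to([p[0],p[1],.27],velocity=.15)
robot.move_to([*D(.14,0),.36],[180,0,w]); shot("wrist","e1"); print(robot.current_time_s())
```

```text
False
9.324539533771382
False [0.6003 0.2307 0.1556]
True
[0.6261 0.2459 0.1557] 0.20998897029456634 [-1.3916 -0.0999  4.351 ]
80.025
```

View pics/e1.png

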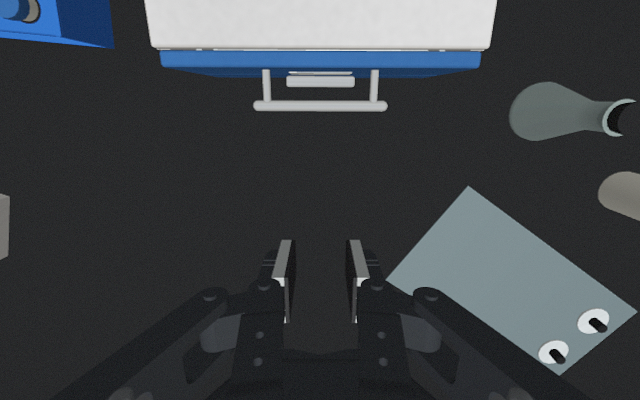

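The drawer travelled its full 210 mm to a hard stop and its front sits flush against the cabinet. Nothing touches the robot, so I'm handing in.

```bash
python3 -c "
from station import workorder; print(workorder.close_job())"
```

```text
the job is handed in; nothing more can be done
None
```

Job handed in at about 80 s: both tins present were stood in the upper drawer with lids seated, and the drawer was pushed home to its stop; the two spare lids stayed on the mat, the flask and wash bottle were not touched, and no verdict was returned.

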